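# Heft the specimen cases and weigh the brass one

### The job

One of the three identical specimen cases holds a brass cylinder; the other two hold light-metal ones coated the same colour. Heft the closed cases to find it, setting each back down where it stood, then open that case wide, leaving the others shut, and set its cylinder gently on the balance pan. Nothing else goes on the pan, and the bottles, jar, mortar, dish, beaker and tube rack are not to be disturbed.

Things in the scene. Friction and masses are not known exactly. Their poses are not given: they have to be found in the camera images.
- case_1_center (a point): Centre of specimen case 1 (leftmost seen from the robot), 30 mm above its underside. The three cases are alike and loose: grey tray 84 (own x) by 66 (own y) by 24 mm high, walls and floor 3 mm, deep teal lid 81 by 62 by 36 mm on it; shut height 60 mm. Own +x points to the hinge at the back, -x to the pull tab, roughly towards the robot; z up.
- lid_1 (a joint): Lid of case 1: 0 shut, grows as the tab end rises, stop at 1.9 rad (leaning back past upright). Light (50 g), slightly stiff hinge, no catch; let go below 0.6 rad it falls shut, beyond 1.6 it falls fully open, between it may stay put. Hinge line parallel to the case's own y, 42 mm behind its centre (own +x), 24 mm above the bench.
- tab_1 (a point): Middle of the black pull tab on the front of lid 1: a flat plate sticking out 22 mm from the lid's front wall, 36 mm wide, 6 mm thick, underside 42 mm above the bench when shut; free space under it, so a fingertip can be hooked beneath. Turns with the lid.
- case_2_center (a point): Centre of specimen case 2 (the middle one), 30 mm above its underside. Built like case 1. Each case holds an upright cylinder, 38 mm across, 48 mm high, dark grey, standing on the tray floor at the case's centre in a square pocket of a dark insert (41 mm wide, 14 mm deep); lid open, it stands 27 mm proud of the tray's rim, its top 51 mm above the case's underside.
- lid_2 (a joint): Lid of case 2: 0 shut, grows as the tab end rises, stop at 1.9 rad (leaning back past upright). Light (50 g), slightly stiff hinge, no catch; let go below 0.6 rad it falls shut, beyond 1.6 it falls fully open, between it may stay put. Hinge line parallel to the case's own y, 42 mm behind its centre (own +x), 24 mm above the bench.
- tab_2 (a point): Middle of the black pull tab on the front of lid 2: a flat plate sticking out 22 mm from the lid's front wall, 36 mm wide, 6 mm thick, underside 42 mm above the bench when shut; free space under it, so a fingertip can be hooked beneath. Turns with the lid.
- case_3_center (a point): Centre of specimen case 3 (rightmost, nearest the balance), 30 mm above its underside. Built like case 1. Masses: case with lid, without cylinder, 170 to 190 g; two cylinders are light metal, 125 to 175 g; one is brass, 435 to 485 g. Which case holds the brass one changes from run to run and cannot be seen.
- lid_3 (a joint): Lid of case 3: 0 shut, grows as the tab end rises, stop at 1.9 rad (leaning back past upright). Light (50 g), slightly stiff hinge, no catch; let go below 0.6 rad it falls shut, beyond 1.6 it falls fully open, between it may stay put. Hinge line parallel to the case's own y, 42 mm behind its centre (own +x), 24 mm above the bench.
- tab_3 (a point): Middle of the black pull tab on the front of lid 3: a flat plate sticking out 22 mm from the lid's front wall, 36 mm wide, 6 mm thick, underside 42 mm above the bench when shut; free space under it, so a fingertip can be hooked beneath. Turns with the lid.
- pan_top (a point): Centre of the upper face of the balance's round steel weighing pan, 130 mm across, 76 mm above the bench. The pan gives a little: about 0.7 mm per newton. z is up, own -x points to the display end of the balance.
- pan: The weighing pan itself (origin 14 mm below its upper face). It is carried by a white top-loading balance, 270 mm long (own x) by 200 mm wide by 56 mm high, fixed on the bench to the right; the pan's centre lies 45 mm behind the balance's middle, towards the back of the bench.
- bottle_amber: Bystander: small amber reagent bottle, 38 mm across, 60 mm high, loose; origin at the centre of its underside. Leave it where it is.
- bottle_clear: Bystander: small clear reagent bottle, 38 mm across, 60 mm high, loose; origin at the centre of its underside. Leave it where it is.
- bottle_blue: Bystander: small blue glass reagent bottle, 44 mm across, 78 mm high, loose; origin at the centre of its underside. Leave it where it is.
- bottle_green: Bystander: squat green glass jar with a stopper, 40 mm across, 46 mm high, loose; origin at the centre of its underside. Leave it where it is.
- dish: Bystander: shallow white porcelain dish, 64 mm across, 18 mm high, loose; origin at the centre of its underside. Leave it where it is.
- mortar: Bystander: small white porcelain mortar, 60 mm across, 34 mm high, loose; origin at the centre of its underside. Leave it where it is.
- beaker: Bystander: glass beaker, 58 mm across, 66 mm high, loose; origin at the centre of its underside. Leave it where it is.
- tube_rack: Bystander: white test-tube rack, 62 by 130 mm, tubes up to 123 mm high, loose; origin at the centre of its underside. Leave it where it is.

How it is judged:
On the way, in this order (a step that is already met when the one before it is completed fails the run):
1. a case has been opened wide (value of joint any of lid_1, lid_2, lid_3 above 1.3 rad), for 0.2 s.
2. the brass cylinder, and nothing else, rests on the balance pan (the pan carries 3.9 to 5.2 N) (contact force between pan and anything else between 3.9 and 5.2 N), for 0.3 s.
At the end, for the whole second after the job is handed in: The pan carries the brass cylinder alone (between 3.9 and 5.2 N rest on it), no more than one case is open (lid beyond 0.3 rad), and all three cases stand upright (tilt under 0.1 rad) within 40 mm of where they stood at the start (all of step 2 and not (value of joint each of lid_1, lid_2 above 0.3 rad or value of joint each of lid_1, lid_3 above 0.3 rad or value of joint each of lid_2, lid_3 above 0.3 rad) and distance of each of case_1_center, case_2_center, case_3_center from where it was at the start of the episode below 0.04 m and angle between each of case_1_center, case_2_center, case_3_center's own z axis and vertical below 0.1 rad); the robot touches nothing.
It fails at once if two cases are open at once (lids beyond 0.3 rad) (value of joint each of lid_1, lid_2 above 0.3 rad or value of joint each of lid_1, lid_3 above 0.3 rad or value of joint each of lid_2, lid_3 above 0.3 rad).
It fails at once if the pan is struck or pressed hard (over 18 N) (contact force between pan and anything else above 18 N).
It fails at once if a case is tipped over or dropped on its side (tilt over 0.7 rad) (angle between any of case_1_center, case_2_center, case_3_center's own z axis and vertical above 0.7 rad).
It fails at once if a bystander is shifted by more than 20 mm or knocked over (distance of any of bottle_amber, bottle_clear, bottle_blue, bottle_green, dish, mortar, beaker, tube_rack from where it was at the start of the episode above 0.02 m or angle between any of bottle_amber, bottle_clear, bottle_blue, bottle_green, dish, mortar, beaker, tube_rack's own z axis and vertical above 0.4 rad).
It also fails if it takes over 72 s, if anything falls off the work surface, if the arm or the gripper's body presses on something with over 40 N, if the wrist force passes 120 N, or if a joint passes its speed limit or range.

### The arm

A 7-joint arm with a two-finger parallel gripper is mounted at the origin on the work surface. World frame = base frame: x ahead of the robot, y to its left, z up, the work surface at z = 0. Lengths are in m, angles in rad, forces in N, time in s.
With the tool pointing down it reaches from about 0.425 to 0.875 m from the base axis. Payload 8.4 kg.
Tool frame: the origin (TCP) lies midway between the tips of the shut fingers; the grasp point (between the pads) lies 19 mm behind it (ctrl.grip_depth is the distance from the TCP to the grasp point, in m); z points along the fingers, y is the direction in which the jaws open and shut (so a half turn about z gives the same grasp; the last joint's range is limited). The gripper opens to 87 mm and grips with 3 to 60 N. Pads are 19 mm wide; open, the fingers measure 117 mm over their backs; the gripper's body (75 mm by 190 mm) begins 51 mm behind the grasp point.
Start: joints at [-1.202, 0.333, 0.04, 1.465, -0.013, 1.343, -0.059], TCP at [0.293, 0.58, 0.223] pointing down, gripper open.
Joint ranges: [-2.58, 2.58], [-0.38, 2.09], [-1.3, 1.39], [0.25, 2.4], [-1.5, 4.64], [0.08, 2.09], [-2.65, 2.65]. Speed limits (rad/s): [2.22, 2.22, 2.79, 2.79, 3.14, 3.14, 3.14].

### API

Orientations are given as a unit quaternion [w, x, y, z].
In Python, from bench import sensors, vision, ticket, ctrl gives the robot as it stands. The module is installed in compiled form; this text tells all that it offers.
- The arm moves only by the tool drive_tool, never from a script. Its argument "commands" is text: rows parted by semicolons, each of 5 numbers parted by spaces: the closure, from 0 (fully open) to 1 (shut), then the shift along the tool's x, y, z in cm, then the turn about the tool's z in rad. A call has 1 to 10 rows; each row is the pose to reach, as a shift and turn from the pose commanded when the call began, along the tool's axes at that moment; what a row does not reach only later rows make up. A row lasts 1/12 s, in which the tool goes at most 41.7 mm and 7.16 degrees, less where a joint would pass 70% of its speed; a pose out of reach is approached as far as the arm can. A call with a gripper value outside its range is refused whole. The fingers move at their own pace and stop on an object; "grip_force" is the grip in N (left out, the last holds). Time passes only in rows, so rows that repeat a pose let the fingers close. It gives the time, the measured TCP pose, the force and the opening at its end, in the units of the state.
- sensors.get_state(): the state, without advancing time (a new reading comes with each control period).
- vision.camera(name): name is "scene" or "top" or "wrist"; returns a dict with "img" (420x560x3 uint8, red, green, blue), "range_z" (420x560 float32, m along the optical axis (not along the pixel's ray), 0 where there is no reading), "camera_matrix" (3x3 intrinsics, pixels), "xyz" and "orientation" of the camera in the world; the wrist camera has in their place "mount" (4x4, takes a point from camera to tool coordinates, whose origin is the TCP and whose axes are the flange's). Camera axes: x right, y down, z forward; pixel columns grow to the right and rows downward; lengths in m; the calibration is good to about 2 mm. A picture is of the moment at which its call begins: read the wrist's pose just before it.
- ticket.job_done(): hands the job in, once; it reports no verdict.
The state is a dict: "t": time; "joint_pos": joint angles; "qvel": joint speeds; "joint_efforts": joint torques, N m; "position": TCP position; "orientation": TCP orientation; "force": force on the tool from outside, world axes, zero at the start; "torque": the same for the moment, N m; "gripper_width": finger opening in m.
Only numpy, scipy, OpenCV 4.12 (cv2) and the standard library are available. Lean on these libraries where they do the work, as an engineer would, in place of code of your own. Each camera call takes 0.05 s, during which the arm holds its last target.

## Working session

There is one attempt and no reset: what is moved stays moved. The work goes in short steps, Python scripts to look and compute and a tool call to move; the robot and the scene stay as the last step left them, time stands still between calls to the robot, and variables do not carry over. Pictures are saved under pics/ and viewed, and the job is handed in when it is done.

Besides the shell and the picture viewer there is one more tool, called after "Request:" as name(argument=value, ...) on one line, values as JSON. drive_tool: Moves the arm, as the interface text tells. Its arguments: {"type":"object","properties":{"commands":{"type":"string"},"grip_force":{"type":"number"}},"required":["commands"]}

```bash
mkdir -p pics; cat > h.py <<'E'
import numpy as np, cv2
from bench import sensors, vision, ticket, ctrl
from scipy.spatial.transform import Rotation as R
def q2R(q): return R.from_quat([q[1],q[2],q[3],q[0]]).as_matrix()
def cam(name):
    s=sensors.get_state(); c=vision.camera(name)
    if name=="wrist":
        T=np.eye(4);T[:3,:3]=q2R(s['orientation']);T[:3,3]=s['position']
        M=T@np.array(c['mount'])
    else:
        M=np.eye(4);M[:3,:3]=q2R(c['orientation']) if np.array(c['orientation']).size==4 else np.array(c['orientation']);M[:3,3]=c['xyz']
    return c,M
def cloud(c,M):
    K=np.array(c['camera_matrix']);z=c['range_z'];v,u=np.mgrid[:z.shape[0],:z.shape[1]]
    P=np.stack([(u-K[0,2])/K[0,0]*z,(v-K[1,2])/K[1,1]*z,z],-1)@M[:3,:3].T+M[:3,3]
    P[z==0]=np.nan
    return P
def save(c,n): cv2.imwrite(f'pics/{n}.png',c['img'][:,:,::-1])
E
python3 - <<'E'
from h import *
s=sensors.get_state(); print(s, ctrl.grip_depth)
for n in ['top','scene']:
    c,M=cam(n); save(c,n+'0'); print(n,M.round(3),c['camera_matrix'])
    np.savez('pics/'+n+'0.npz',img=c['img'],P=cloud(c,M))
E
```

```text
{'t': 0.0, 'joint_pos': array([-1.20221563,  0.33388682,  0.03989861,  1.46626144, -0.01342253,
        1.34331609, -0.0584952 ]), 'qvel': array([ 1.70572052e-04, -7.61464071e-06, -2.92312550e-03,  5.64295905e-06,
        7.83216871e-04,  5.97464903e-04, -1.51878824e-03]), 'joint_efforts': array([-1.94117041e-03, -6.56361508e+01,  1.33380722e+00, -4.03805637e+01,
       -5.99421677e-02,  4.47354396e-02,  1.40830612e-04]), 'position': array([0.29290976, 0.57973413, 0.22168   ]), 'orientation': array([-1.39811659e-04,  2.31783478e-01,  9.72767071e-01, -7.90397484e-04]), 'force': array([-0.72261699, -0.05409968,  0.18180506]), 'torque': array([-0.11844964, -0.02634504, -0.02354739]), 'gripper_width': 0.08731232934149737} 0.0187
top [[ 0.003 -0.99   0.144  0.381]
 [-1.    -0.006 -0.019  0.116]
 [ 0.02  -0.144 -0.989  1.426]
 [ 0.     0.     0.     1.   ]] [[438.99338041   0.         282.77978287]
 [  0.         438.99338041 217.1933029 ]
 [  0.           0.           1.        ]]
scene [[-0.567  0.682 -0.463  1.258]
 [ 0.824  0.459 -0.333  0.586]
 [-0.015 -0.57  -0.822  1.248]
 [ 0.     0.     0.     1.   ]] [[467.41641449   0.         281.69955193]
 [  0.         467.41641449 208.69396162]
 [  0.           0.           1.        ]]
```

View pics/top0.png

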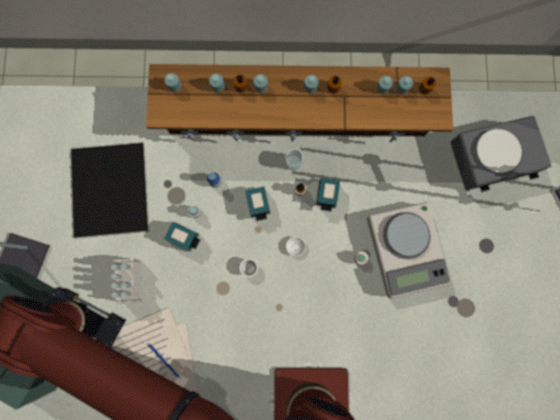

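View pics/scene0.png

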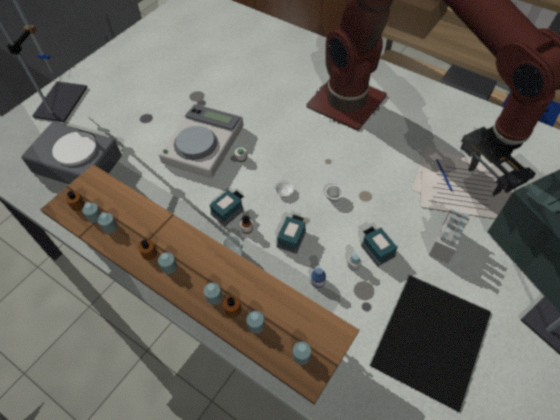

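The top view shows the cases at about (182,236), (258,202) and (328,193), with the pan at (407,235). The amber bottle at (300,188) stands close to case 3, the clear bottle at (194,211) near case 1, and the rack at (123,280).

```bash
python3 - <<'E'
from h import *
d={n:np.load(f'pics/{n}0.npz') for n in ['top','scene']}
for n in d:
    P=d[n]['P'];img=d[n]['img'];hsv=cv2.cvtColor(img,cv2.COLOR_RGB2HSV)
    inr=(P[...,0]>0.3)&(P[...,0]<0.9)&(abs(P[...,1]-.0)<0.62)
    # lid top: z 0.05-0.068, use teal seeds
    teal=(hsv[...,0]>80)&(hsv[...,0]<105)&(hsv[...,1]>120)&(hsv[...,2]<150)&inr
    m=cv2.morphologyEx(teal.astype(np.uint8),cv2.MORPH_CLOSE,np.ones((15,15)))
    nl,L,st,ce=cv2.connectedComponentsWithStats(m)
    for i in range(1,nl):
        if st[i,4]<150: continue
        reg=cv2.dilate((L==i).astype(np.uint8),np.ones((3,3)))>0
        a=reg&(P[...,2]>0.054)&(P[...,2]<0.07)
        p=P[a]; 
        if len(p)<30: continue
        r=cv2.minAreaRect((p[:,:2]*1000).astype(np.float32))
        tab=reg&(P[...,2]>0.036)&(P[...,2]<0.054)&(hsv[...,2]<60)
        print(n,ce[i].round(),len(p),'rect',np.round(r[0],1),np.round(r[1],1),round(r[2],1),'zmed',np.median(p[:,2]).round(4), np.median(P[tab][:,:2],0) if tab.any() else None)
    # all objects
    o=(P[...,2]>0.012)&(P[...,2]<0.14)&inr
    o=cv2.morphologyEx(o.astype(np.uint8),cv2.MORPH_OPEN,np.ones((2,2)))
    nl,L,st,ce=cv2.connectedComponentsWithStats(o)
    for i in range(1,nl):
        if st[i,4]<20: continue
        p=P[L==i]; print('  obj',n,ce[i].round(),st[i,4],p.min(0).round(3),p.max(0).round(3))
    pan=(P[...,2]>0.07)&(P[...,2]<0.085)&inr&(P[...,1]<-0.1)
    p=P[pan]; print('pan',cv2.minEnclosingCircle((p[:,:2]*1000).astype(np.float32)),np.median(p,0))
cv2.imwrite('pics/z.png',cv2.resize(d['top']['img'][130:310,60:460,::-1],None,fx=2,fy=2,interpolation=cv2.INTER_CUBIC))
E
```

```text
top [328. 192.] 446 rect [664.8 -54.5] [61.5 82.7] 81.5 zmed 0.0591 [ 0.62460971 -0.04832506]
top [257. 201.] 447 rect [633.2 171.5] [81.5 59.7] 13.1 zmed 0.059 [0.59176463 0.161965  ]
top [180. 236.] 482 rect [520.3 412. ] [81.1 61.1] 65.3 zmed 0.059 [0.49955053 0.37438531]
  obj top [483. 157.] 2992 [nan nan nan] [nan nan nan]
  obj top [295. 134.] 1134 [nan nan nan] [nan nan nan]
  obj top [294. 155.] 115 [nan nan nan] [nan nan nan]
  obj top [294. 167.] 66 [ 0.746  0.028 -0.003] [0.769 0.076 0.067]
  obj top [214. 180.] 170 [ 0.685  0.293 -0.006] [0.724 0.33  0.084]
  obj top [328. 195.] 635 [nan nan nan] [nan nan nan]
  obj top [300. 190.] 124 [ 0.659  0.012 -0.007] [0.691 0.05  0.064]
  obj top [258. 204.] 616 [nan nan nan] [nan nan nan]
  obj top [409. 251.] 5554 [nan nan nan] [nan nan nan]
  obj top [195. 212.] 131 [ 0.583  0.356 -0.005] [0.619 0.392 0.065]
  obj top [183. 238.] 654 [nan nan nan] [nan nan nan]
  obj top [362. 259.] 145 [ 0.433 -0.189 -0.005] [ 0.471 -0.14   0.053]
  obj top [126. 282.] 1064 [nan nan nan] [nan nan nan]
  obj top [249. 268.] 160 [nan nan nan] [
[... 470 characters left out ...]
] 46 [ 0.46   0.037 -0.004] [0.5   0.079 0.022]
  obj scene [335. 193.] 180 [nan nan nan] [nan nan nan]
  obj scene [227. 207.] 762 [nan nan nan] [nan nan nan]
  obj scene [450. 235.] 1109 [nan nan nan] [nan nan nan]
  obj scene [292. 234.] 768 [nan nan nan] [nan nan nan]
  obj scene [247. 225.] 172 [ 0.639  0.01  -0.003] [0.701 0.052 0.064]
  obj scene [379. 246.] 873 [nan nan nan] [nan nan nan]
  obj scene [234. 244.] 217 [nan nan nan] [nan nan nan]
  obj scene [355. 261.] 179 [ 0.559  0.36  -0.008] [0.626 0.394 0.064]
  obj scene [319. 277.] 258 [ 0.665  0.297 -0.006] [0.733 0.337 0.085]
pan ((640.1615600585938, -429.44683837890625), 314.343505859375) [ 0.53574461 -0.31104775  0.07684251]
```

View pics/z.png

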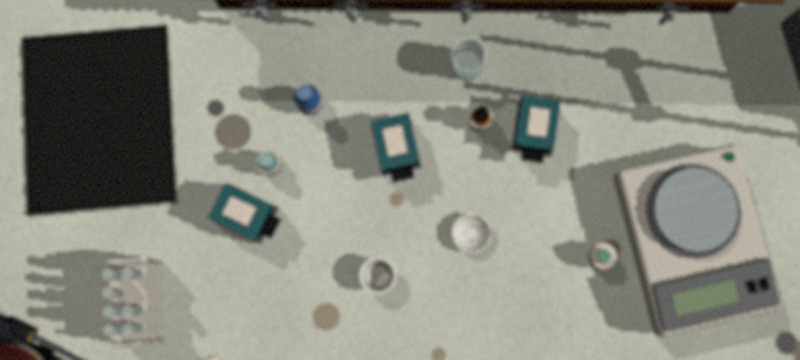

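```bash
cat >> h.py <<'E'
CASES={1:((.5203,.412),65.3),2:((.6332,.1715),13.1),3:((.6648,-.0545),-8.5)}
def go(p,yaw=None):
    """shift in tool cm + turn for TCP world p, tool-x heading yaw(deg)"""
    s=sensors.get_state();Rm=q2R(s['orientation']);d=Rm.T@(np.array(p)-s['position'])*100
    t=None
    if yaw is not None:
        h=np.degrees(np.arctan2(Rm[1,0],Rm[0,0])); t=-np.radians((yaw-h+180)%360-180)
    print('shift',d.round(2),'turn',None if t is None else round(t,3),'pos',s['position'].round(4),'w',round(s['gripper_width'],4),'F',s['force'].round(2),'t',round(s['t'],2))
E
python3 - <<'E'
from h import *
d=np.load('pics/top0.npz');P=d['P'];img=d['img']
m=(abs(P[...,2]-0.0755)<0.004)&(P[...,0]>.4)&(P[...,0]<.7)&(P[...,1]<-.2)&(P[...,1]>-.45)
p=P[m];print(len(p),p.min(0),p.max(0),cv2.minEnclosingCircle((p[:,:2]*1000).astype(np.float32)))
for a,b,n in [((.3,.5),(.46,.66),'rack')]:
    k=(P[...,2]>.02)&(P[...,2]<.14)&(P[...,0]>.25)&(P[...,0]<.47)&(P[...,1]>.5)&(P[...,1]<.66)
    print(n,P[k].min(0),P[k].max(0))
go((.5203,.412,.12),65.3)
E
```

```text
1136 [ 0.40068381 -0.39979646  0.0715023 ] [ 0.59049888 -0.23335416  0.07943858] ((483.7930603027344, -308.0333251953125), 107.12798309326172)
rack [0.31436101 0.53408992 0.0210462 ] [0.44664131 0.60661692 0.13157643]
shift [-27.86  -4.71  10.19] turn 1.534 pos [0.2929 0.5798 0.2218] w 0.087 F [ 0.39  0.09 -0.4 ] t 0.1
```

Request:
drive_tool(commands="0.12 -28 -4.7 1 1.53; 0.12 -28 -4.7 1 1.53; 0.12 -28 -4.7 1 1.53; 0.12 -28 -4.7 1 1.53; 0.12 -28 -4.7 1 1.53; 0.12 -28 -4.7 1 1.53; 0.12 -28 -4.7 4 1.53; 0.12 -28 -4.7 7 1.53; 0.12 -28 -4.7 10 1.53; 0.12 -28 -4.7 10 1.53", grip_force=25)

```text
t: 0.93
position: [0.5195, 0.4085, 0.1152]
orientation: [0.0, 0.76, 0.65, -0.005]
force: [-2.1, -0.2, -0.6]
gripper_width: 0.0764
```

```bash
python3 - <<'E'
from h import *
go((.5203,.412,.12),65.3)
E
```

```text
shift [ 0.35  0.03 -0.48] turn 0.276 pos [0.5195 0.4085 0.1152] w 0.0764 F [-2.12 -0.19 -0.59] t 0.93
```

Request:
drive_tool(commands="0.12 0 0 0 0.28; 0.12 0 0 0 0.28; 0.12 0 0 0 0.28; 0.12 0 0 0 0.28")

```text
t: 1.27
position: [0.5215, 0.4118, 0.1219]
orientation: [0.0, 0.841, 0.541, -0.001]
force: [-0.3, 0.3, 0.1]
gripper_width: 0.0761
```

```bash
python3 - <<'E'
from h import *
c,M=cam('wrist');save(c,'w1');np.savez('pics/w1.npz',img=c['img'],P=cloud(c,M))
go((.5203,.412,.006),65.3)
E
```

```text
shift [-0.03 -0.11 11.61] turn 0.005 pos [0.5215 0.4119 0.1221] w 0.0766 F [ 0.    0.67 -0.49] t 1.32
```

View pics/w1.png

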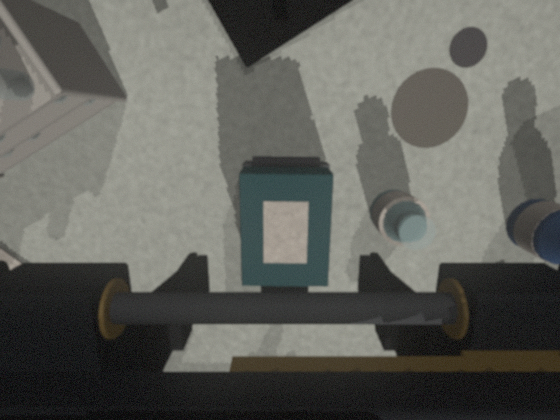

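The lid (columns 240–331) is centred between the fingers (208 and 360), and the clear bottle at (405,218) is out of the way. Next I go down.

Request:
drive_tool(commands="0.12 0 -0.1 3 0; 0.12 0 -0.1 6 0; 0.12 0 -0.1 9 0; 0.12 0 -0.1 11 0; 0.12 0 -0.1 11.5 0; 0.12 0 -0.1 11.5 0; 0.5 0 -0.1 11.5 0; 0.5 0 -0.1 11.5 0; 0.5 0 -0.1 11.5 0; 0.5 0 -0.1 11.5 0")

```text
t: 2.15
position: [0.5221, 0.4131, 0.0095]
orientation: [-0.0, 0.841, 0.541, 0.002]
force: [0.4, 0.2, 5.8]
gripper_width: 0.0657
```

Request:
drive_tool(commands="0.5 0 0 0 0; 0.5 0 0 -1 0; 0.5 0 0 -2 0; 0.5 0 0 -3 0; 0.5 0 0 -3 0; 0.5 0 0 -3 0; 0.5 0 0 -3 0; 0.5 0 0 -3 0; 0.5 0 0 -3 0; 0.5 0 0 -3 0")

```text
t: 2.98
position: [0.5207, 0.4121, 0.037]
orientation: [0.0, 0.841, 0.541, -0.0]
force: [-0.2, -0.1, -3.4]
gripper_width: 0.0659
```

```bash
python3 - <<'E'
from h import *
import json
F=[]
for i in range(3):
    c,M=cam('scene'); s=sensors.get_state(); F.append(s['force'][2])
save(c,'s1'); print(F,s['position'],s['gripper_width'],s['torque'])
E
```

```text
[np.float64(-3.6603557988383395), np.float64(-2.9342362408485276), np.float64(-3.639067011118167)] [0.52083277 0.41220813 0.03727283] 0.065432466301407 [-0.10373268  0.06580427 -0.03073278]
```

View pics/s1.png

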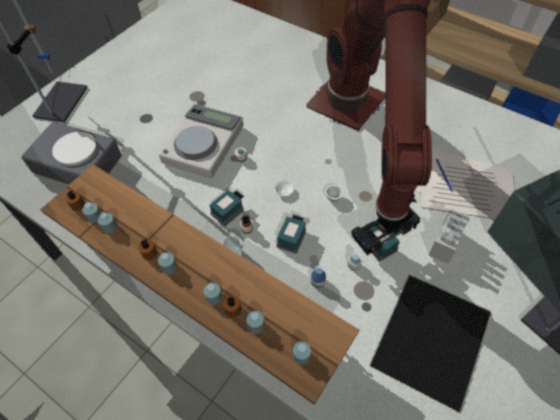

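About 3.4 N, or roughly 350 g, so case 1 is light. I'll set it back down.

Request:
drive_tool(commands="0.5 0 0 1 0; 0.5 0 0 2 0; 0.5 0 0 2.6 0; 0.5 0 0 2.9 0; 0.5 0 0 2.9 0; 0.12 0 0 2.9 0; 0.12 0 0 2.9 0; 0.12 0 0 2.9 0")

```text
t: 3.8
position: [0.521, 0.4123, 0.0083]
orientation: [0.0, 0.841, 0.541, 0.0]
force: [-0.3, 0.0, 0.0]
gripper_width: 0.0744
```

Request:
drive_tool(commands="0.12 0 0 -3 0; 0.12 0 0 -6 0; 0.12 0 0 -9 0; 0.12 0 0 -12 0; 0.12 0 0 -12 0")

```text
t: 4.22
position: [0.5238, 0.4142, 0.1353]
orientation: [-0.001, 0.841, 0.541, 0.005]
force: [1.9, 0.4, 0.2]
gripper_width: 0.0765
```

```bash
python3 - <<'E'
from h import *
c,M=cam('wrist');save(c,'w2')
go((.6332,.1715,.12),13.1)
E
```

```text
shift [-17.47  20.07   1.17] turn 0.915 pos [0.5229 0.4136 0.1323] w 0.0764 F [-0.15  0.84 -0.43] t 4.27
```

View pics/w2.png

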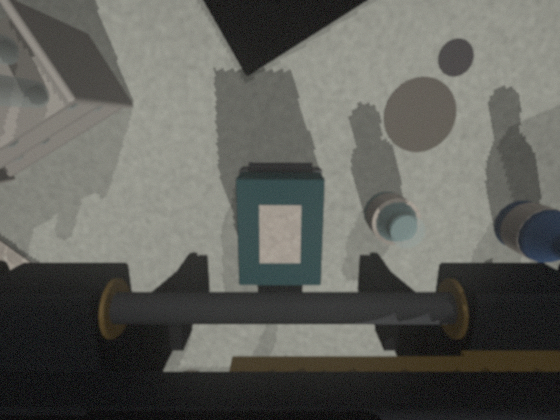

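Case 1 is standing shut and back in place. On to case 2.

Request:
drive_tool(commands="0.12 -17.5 20.1 1 0.92; 0.12 -17.5 20.1 1 0.92; 0.12 -17.5 20.1 1 0.92; 0.12 -17.5 20.1 1 0.92; 0.12 -17.5 20.1 1 0.92; 0.12 -17.5 20.1 1 0.92; 0.12 -17.5 20.1 1 0.92; 0.12 -17.5 20.1 1 0.92; 0.12 -17.5 20.1 1 0.92; 0.12 -17.5 20.1 1 0.92")

```text
t: 5.1
position: [0.6308, 0.1702, 0.1174]
orientation: [0.0, 0.994, 0.113, -0.001]
force: [-0.5, -0.1, 0.5]
gripper_width: 0.0767
```

```bash
python3 - <<'E'
from h import *
c,M=cam('wrist');save(c,'w3')
go((.6332,.1715,.008),13.1)
E
```

```text
shift [ 0.27  0.   10.96] turn -0.001 pos [0.6307 0.1709 0.1176] w 0.0767 F [-0.52  0.36 -0.5 ] t 5.15
```

View pics/w3.png

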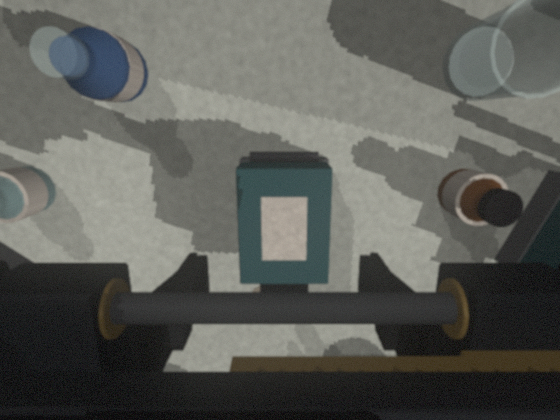

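Case 2's lid (238–331) is centred between the fingers. I'll go down, grip and lift.

Request:
drive_tool(commands="0.12 0.3 0 3 0; 0.12 0.3 0 6 0; 0.12 0.3 0 9 0; 0.12 0.3 0 10.6 0; 0.12 0.3 0 10.9 0; 0.12 0.3 0 10.9 0; 0.5 0.3 0 10.9 0; 0.5 0.3 0 10.9 0; 0.5 0.3 0 10.9 0; 0.5 0.3 0 10.9 0")

```text
t: 5.98
position: [0.6354, 0.1709, 0.0112]
orientation: [-0.0, 0.994, 0.112, 0.001]
force: [-1.0, 0.6, 6.0]
gripper_width: 0.0659
```

Request:
drive_tool(commands="0.5 0 0 0 0; 0.5 0 0 -1 0; 0.5 0 0 -2 0; 0.5 0 0 -3 0; 0.5 0 0 -3 0; 0.5 0 0 -3 0; 0.5 0 0 -3 0; 0.5 0 0 -3 0; 0.5 0 0 -3 0; 0.5 0 0 -3 0")

```text
t: 6.82
position: [0.634, 0.1704, 0.0391]
orientation: [0.0, 0.994, 0.112, -0.0]
force: [-0.4, -0.2, -2.7]
gripper_width: 0.0658
```

```bash
python3 - <<'E'
from h import *
F=[]
for i in range(3):
    c,M=cam('scene'); s=sensors.get_state(); F.append(s['force'][2])
print(F,s['position'],s['gripper_width'],s['torque'])
E
```

```text
[np.float64(-2.9128460878232683), np.float64(-3.8519507782308082), np.float64(-3.4436443961107956)] [0.63421926 0.17038779 0.0393336 ] 0.0658049076835459 [-0.03520135  0.13653408 -0.01544993]
```

Case 2 weighs about 3.3 N, so it is light too. I'll set it back and heft case 3.

Request:
drive_tool(commands="0.5 0 0 1 0; 0.5 0 0 2 0; 0.5 0 0 2.6 0; 0.5 0 0 2.9 0; 0.5 0 0 2.9 0; 0.12 0 0 2.9 0; 0.12 0 0 2.9 0; 0.12 0 0 2.9 0")

```text
t: 7.63
position: [0.6344, 0.1704, 0.0103]
orientation: [0.0, 0.994, 0.112, 0.0]
force: [0.0, 0.0, -0.0]
gripper_width: 0.0748
```

Request:
drive_tool(commands="0.12 0 0 -3 0; 0.12 0 0 -6 0; 0.12 0 0 -9 0; 0.12 0 0 -12 0; 0.12 0 0 -12 0")

```text
t: 8.05
position: [0.6376, 0.1708, 0.1369]
orientation: [-0.001, 0.994, 0.111, 0.004]
force: [0.9, 0.1, -0.1]
gripper_width: 0.0765
```

```bash
python3 - <<'E'
from h import *
go((.6648,-.0545,.12),-8.5)
E
```

```text
shift [-2.35 22.57  1.64] turn 0.372 pos [0.6376 0.1708 0.1369] w 0.0765 F [ 0.93  0.07 -0.12] t 8.05
```

Request:
drive_tool(commands="0.12 -2.1 22.6 1 0.37; 0.12 -2.1 22.6 1 0.37; 0.12 -2.1 22.6 1 0.37; 0.12 -2.1 22.6 1 0.37; 0.12 -2.1 22.6 1 0.37; 0.12 -2.1 22.6 1 0.37; 0.12 -2.1 22.6 1 0.37; 0.12 -2.1 22.6 1 0.37; 0.12 -2.1 22.6 1 0.37; 0.12 -2.1 22.6 1 0.37")

```text
t: 8.88
position: [0.6641, -0.0523, 0.1203]
orientation: [-0.0, 0.997, -0.072, -0.0]
force: [1.3, 0.1, 0.3]
gripper_width: 0.0767
```

```bash
python3 - <<'E'
from h import *
c,M=cam('wrist');save(c,'w4')
go((.6648,-.0545,.008),-8.5)
E
```

```text
shift [ 0.1   0.21 11.23] turn 0.005 pos [ 0.6641 -0.0524  0.1203] w 0.0768 F [0.18 0.38 1.05] t 8.93
```

View pics/w4.png

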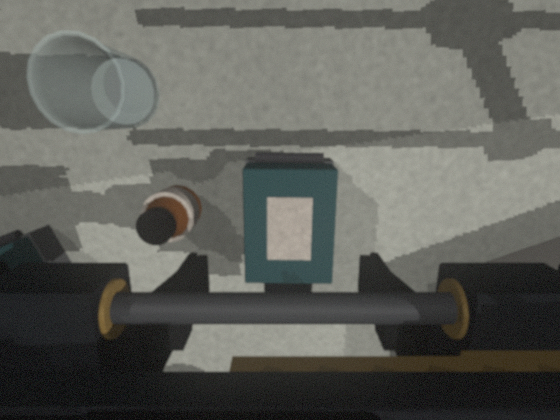

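Case 3's lid centre is at column 290 against the finger midpoint at 284, which agrees with the computed +2 mm. Amber bottle is clear of the left finger.

Request:
drive_tool(commands="0.12 0.1 0.2 3 0; 0.12 0.1 0.2 6 0; 0.12 0.1 0.2 9 0; 0.12 0.1 0.2 10.8 0; 0.12 0.1 0.2 11.1 0; 0.12 0.1 0.2 11.1 0; 0.5 0.1 0.2 11.1 0; 0.5 0.1 0.2 11.1 0; 0.5 0.1 0.2 11.1 0; 0.5 0.1 0.2 11.1 0")

```text
t: 9.77
position: [0.6659, -0.0566, 0.0114]
orientation: [-0.0, 0.997, -0.073, 0.001]
force: [-1.2, 1.1, 6.8]
gripper_width: 0.0657
```

Request:
drive_tool(commands="0.5 0 0 0 0; 0.5 0 0 -1 0; 0.5 0 0 -2 0; 0.5 0 0 -3 0; 0.5 0 0 -3 0; 0.5 0 0 -3 0; 0.5 0 0 -3 0; 0.5 0 0 -3 0; 0.5 0 0 -3 0; 0.5 0 0 -3 0")

```text
t: 10.6
position: [0.6643, -0.0567, 0.0391]
orientation: [0.0, 0.997, -0.073, -0.0]
force: [-0.2, 0.4, -6.0]
gripper_width: 0.0657
```

```bash
python3 - <<'E'
from h import *
F=[]
for i in range(3):
    c,M=cam('scene'); s=sensors.get_state(); F.append(s['force'][2])
print(F,s['position'],s['gripper_width'],s['torque'])
E
```

```text
[np.float64(-5.127743838785314), np.float64(-5.458834783213374), np.float64(-6.252491439289857)] [ 0.66455501 -0.0567185   0.0393391 ] 0.06588514836133584 [ 0.00064723  0.14111745 -0.03168656]
```

Case 3 reads about 5.6–6 N, so it holds the brass. I'll set it down, then back off above the tab.

Request:
drive_tool(commands="0.5 0 0 1 0; 0.5 0 0 2 0; 0.5 0 0 2.6 0; 0.5 0 0 2.9 0; 0.5 0 0 2.9 0; 0.12 0 0 2.9 0; 0.12 0 0 2.9 0; 0.12 0 0 2.9 0")

```text
t: 11.42
position: [0.6651, -0.0568, 0.0107]
orientation: [0.0, 0.997, -0.073, 0.0]
force: [-0.1, -0.3, 0.4]
gripper_width: 0.0743
```

Request:
drive_tool(commands="0.12 0 0 -3 0; 0.12 0 0 -6 0; 0.12 0 0 -9 0; 0.12 -3 0 -10 0; 0.12 -5.5 0 -10 0; 0.12 -5.5 0 -10 0; 0.12 -5.5 0 -10 0")

```text
t: 12.0
position: [0.6099, -0.0482, 0.1111]
orientation: [-0.001, 0.997, -0.073, 0.0]
force: [0.5, 0.6, 0.1]
gripper_width: 0.0765
```

```bash
python3 - <<'E'
from h import *
c,M=cam('wrist');save(c,'w5');P=cloud(c,M);np.savez('pics/w5.npz',img=c['img'],P=P)
go((.6648,-.0545,.12),-8.5)
h=np.radians(-8.5);C=np.array([.6648,-.0567])
D=P[...,:2]-C; ox=D@[np.cos(h),np.sin(h)]; oy=D@[-np.sin(h),np.cos(h)]
V=c['img'].max(2).astype(int); hsv=cv2.cvtColor(c['img'],cv2.COLOR_RGB2HSV)
z=P[...,2]
top=(z>.055)&(z<.066)&(abs(ox)<.06)&(abs(oy)<.05)
r=cv2.minAreaRect((P[top][:,:2]*1000).astype(np.float32));print('lid',r)
tab=(z>.038)&(z<.054)&(abs(oy)<.03)&(ox<-.03)&(ox>-.09)
print(tab.sum());p=np.stack([ox[tab],oy[tab],z[tab]],-1);print(np.percentile(p,[1,50,99],axis=0).round(4))
E
```

```text
shift [ 5.44 -0.16 -0.9 ] turn 0.003 pos [ 0.6107 -0.0482  0.111 ] w 0.0763 F [ 0.31 -0.1  -0.1 ] t 12.05
lid ((666.3399047851562, -57.04721450805664), (62.173622131347656, 81.19547271728516), 81.19970703125)
1350
[[-0.0603 -0.0173  0.0469]
 [-0.051  -0.0001  0.0485]
 [-0.0421  0.0176  0.05  ]]
```

View pics/w5.png

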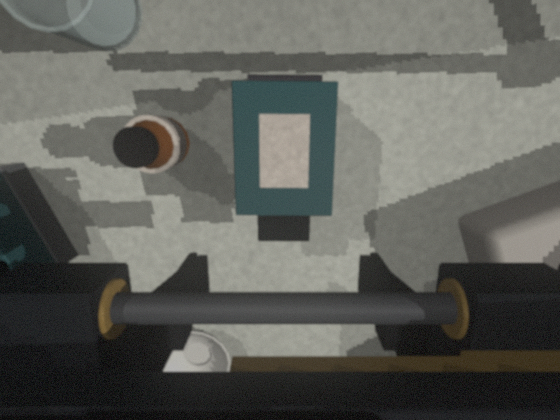

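The picture shows the tab at (284,228), centred between the fingers. It spans own x −40 to −61 mm, so I'll go down, grip its side edges lightly, and check.

Request:
drive_tool(commands="0.12 0.1 0 3 0; 0.12 0.1 0 6 0; 0.12 0.1 0 7.3 0; 0.12 0.1 0 7.3 0; 0.8 0.1 0 7.3 0; 0.8 0.1 0 7.3 0; 0.8 0.1 0 7.3 0; 0.8 0.1 0 7.3 0; 0.8 0.1 0 7.3 0; 0.8 0.1 0 7.3 0", grip_force=10)

```text
t: 12.88
position: [0.6116, -0.0487, 0.0382]
orientation: [-0.0, 0.997, -0.073, 0.0]
force: [-0.7, 0.0, 0.1]
gripper_width: 0.0447
```

Request:
drive_tool(commands="0.8 0 0 0 0; 0.8 0 0 0 0; 0.8 0 0 0 0; 0.8 0.3 0 -1 0; 0.8 0.6 0 -1.9 0")

```text
t: 13.3
position: [0.617, -0.0496, 0.057]
orientation: [0.0, 0.997, -0.073, -0.001]
force: [1.5, 0.7, -1.2]
gripper_width: 0.036
```

```bash
python3 - <<'E'
from h import *
go((.6114,-.0487,.037),-8.5)
c,M=cam('wrist');save(c,'w6')
E
```

```text
shift [-0.56 -0.01  2.  ] turn 0.002 pos [ 0.617  -0.0496  0.057 ] w 0.036 F [ 1.54  0.66 -1.21] t 13.3
```

View pics/w6.png

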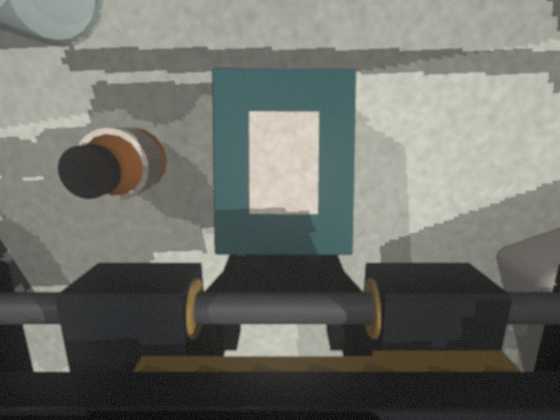

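The fingers hold the tab at 36 mm width and the lid has started to rise. I'll continue along the arc.

Request:
drive_tool(commands="0.8 0.5 0 -0.85 0; 0.8 1.0 0 -1.65 0; 0.8 1.6 0 -2.45 0; 0.8 2.3 0 -3.15 0; 0.8 3.0 0 -3.8 0; 0.8 3.8 0 -4.35 0; 0.8 4.7 0 -4.8 0; 0.8 5.6 0 -5.2 0; 0.8 5.6 0 -5.2 0")

```text
t: 14.1
position: [0.6747, -0.0582, 0.1096]
orientation: [0.0, 0.997, -0.073, 0.001]
force: [-3.2, 1.2, 6.4]
gripper_width: 0.0354
```

```bash
python3 - <<'E'
from h import *
go((.6114,-.0487,.037),-8.5)
c,M=cam('scene');save(c,'s2')
cv2.imwrite('pics/s2z.png',cv2.resize(c['img'][120:300,140:440,::-1],None,fx=2.6,fy=2.6,interpolation=cv2.INTER_CUBIC))
E
```

```text
shift [-6.41 -0.03  7.25] turn 0.002 pos [ 0.6747 -0.0582  0.1096] w 0.0354 F [-3.25  1.17  6.4 ] t 14.1
```

View pics/s2z.png

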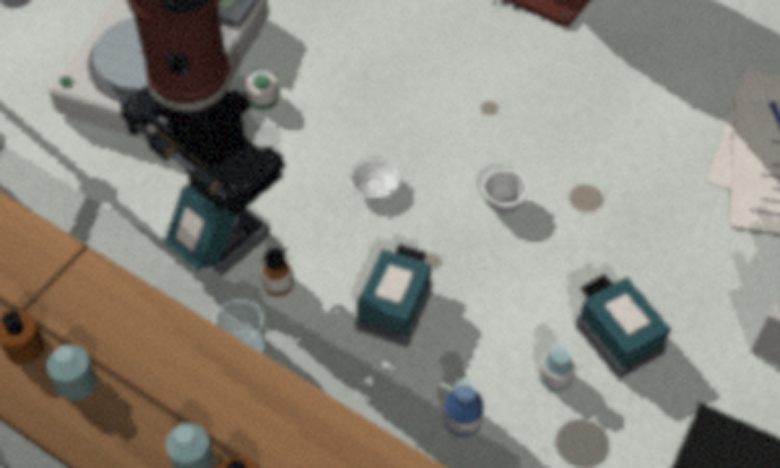

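The lid is at about 1 rad, and case 3's tray stays put. Opening further.

Request:
drive_tool(commands="0.8 1.0 0 -0.35 0; 0.8 1.9 0 -0.55 0; 0.8 2.9 0 -0.65 0; 0.8 3.9 0 -0.65 0; 0.8 4.6 0 -0.55 0; 0.8 5.3 0 -0.45 0; 0.8 6 0 -0.25 0; 0.8 6.7 0 -0.05 0; 0.8 6.7 0 -0.05 0")

```text
t: 14.9
position: [0.7402, -0.0679, 0.1088]
orientation: [0.0, 0.997, -0.073, 0.001]
force: [2.0, 0.7, 4.7]
gripper_width: 0.036
```

```bash
python3 - <<'E'
from h import *
go((.6114,-.0487,.037),-8.5)
c,M=cam('scene');save(c,'s3')
cv2.imwrite('pics/s3z.png',cv2.resize(c['img'][120:300,140:440,::-1],None,fx=2.6,fy=2.6,interpolation=cv2.INTER_CUBIC))
E
```

```text
shift [-13.03  -0.02   7.17] turn 0.002 pos [ 0.7402 -0.0679  0.1088] w 0.036 F [2.02 0.69 4.7 ] t 14.9
```

View pics/s3z.png

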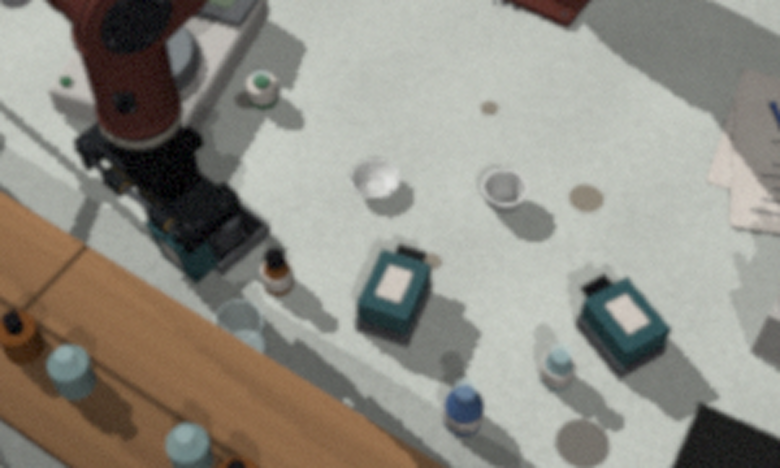

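Lid is wide open at about 1.7 rad. I'll release, rise and back off over the cylinder.

Request:
drive_tool(commands="0.35 0 0 0 0; 0.35 0 0 0 0; 0.35 0 0 0 0; 0.35 0 0 -2 0; 0.35 0 0 -5 0; 0.35 -3 0 -7 0; 0.35 -7 0 -7 0; 0.35 -11 0 -7 0; 0.35 -12.5 0 -7 0; 0.35 -12.5 0 -7 0")

```text
t: 15.78
position: [0.6116, -0.0487, 0.179]
orientation: [-0.001, 0.997, -0.073, -0.001]
force: [1.3, 0.6, 0.5]
gripper_width: 0.0568
```

```bash
python3 - <<'E'
from h import *
go((.6648,-.0568,.16),-8.8)
c,M=cam('wrist');save(c,'w7');P=cloud(c,M)
h=np.radians(-8.7);C=np.array([.6648,-.0567])
D=P[...,:2]-C; ox=D@[np.cos(h),np.sin(h)]; oy=D@[-np.sin(h),np.cos(h)];z=P[...,2]
k=(z>.043)&(z<.056)&(np.hypot(ox,oy)<.035)
p=P[k];print(len(p),np.median(p,0),cv2.minEnclosingCircle((p[:,:2]*1000).astype(np.float32)))
E
```

```text
shift [5.39 0.03 1.89] turn 0.007 pos [ 0.6116 -0.0487  0.179 ] w 0.0568 F [1.32 0.61 0.53] t 15.78
1646 [ 0.66664691 -0.05722907  0.05156002] ((666.248046875, -57.07258224487305), 18.91963768005371)
```

View pics/w7.png

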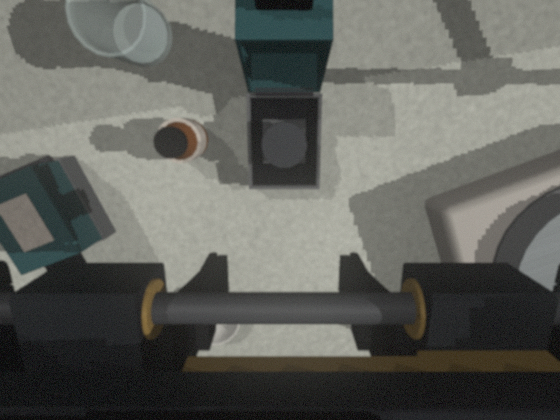

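The case is open with the cylinder at (284,143), matching the 38 mm circle at (0.666, −0.057). I'll check the camera's offset against the open lid before descending.

```bash
python3 - <<'E'
from h import *
c,M=cam('wrist');print(np.array(c['mount']).round(3))
P=cloud(c,M);h=np.radians(-8.7);C=np.array([.6648,-.0567])
D=P[...,:2]-C; ox=D@[np.cos(h),np.sin(h)]; oy=D@[-np.sin(h),np.cos(h)];z=P[...,2]
k=(abs(oy)<.035)&(ox>.03)&(z>.03)
for a in np.arange(.03,.15,.015):
    q=k&(z>a)&(z<a+.015)
    if q.any(): print(a.round(3),ox[q].min().round(3),ox[q].max().round(3))
go((.6662,-.0571,.028),-8.8)
E
```

```text
[[-0.001 -0.962 -0.274  0.075]
 [ 1.    -0.001 -0.    -0.   ]
 [-0.    -0.274  0.962 -0.163]
 [ 0.     0.     0.     1.   ]]
0.03 0.044 0.082
0.045 0.05 0.079
0.06 0.055 0.076
0.075 0.061 0.073
0.09 0.065 0.097
0.105 0.089 0.092
shift [ 5.19  0.12 15.14] turn 0.008 pos [ 0.6149 -0.0486  0.1794] w 0.0565 F [0.2  0.21 0.77] t 15.88
```

Request:
drive_tool(commands="0.35 2.5 0.1 3 0.008; 0.35 5.2 0.1 6 0.008; 0.35 5.2 0.1 9 0.008; 0.35 5.2 0.1 10 0.008; 0.35 5.2 0.1 10 0.008; 0.35 5.2 0.1 10 0.008")

```text
t: 16.38
position: [0.6665, -0.0585, 0.0795]
orientation: [0.0, 0.997, -0.077, -0.0]
force: [-0.7, -0.4, -0.8]
gripper_width: 0.0568
```

```bash
python3 - <<'E'
from h import *
go((.6662,-.0571,.028),-8.8)
E
```

```text
shift [-0.05 -0.14  5.15] turn -0.001 pos [ 0.6665 -0.0585  0.0795] w 0.0568 F [-0.74 -0.43 -0.79] t 16.38
```

Request:
drive_tool(commands="0.35 0 -0.1 2 0; 0.35 0 -0.1 4 0; 0.35 0 -0.1 5 0; 0.35 0 -0.1 5.1 0; 0.35 0 -0.1 5.1 0; 0.7 0 -0.1 5.1 0; 0.7 0 -0.1 5.1 0; 0.7 0 -0.1 5.1 0; 0.7 0 -0.1 5.1 0; 0.7 0 -0.1 5.1 0", grip_force=28)

```text
t: 17.22
position: [0.6671, -0.0571, 0.0289]
orientation: [-0.0, 0.997, -0.077, 0.001]
force: [-1.1, 0.1, 4.9]
gripper_width: 0.0373
```

Request:
drive_tool(commands="0.7 0 0 0 0; 0.7 0 0 0 0; 0.7 0 0 -1 0; 0.7 0 0 -2 0; 0.7 0 0 -4 0; 0.7 0 0 -7 0; 0.7 0 0 -10 0; 0.7 0 0 -13 0; 0.7 0 0 -13 0; 0.7 0 0 -13 0")

```text
t: 18.05
position: [0.6675, -0.0573, 0.1603]
orientation: [-0.0, 0.997, -0.077, 0.002]
force: [0.2, -0.6, -5.5]
gripper_width: 0.0371
```

```bash
python3 - <<'E'
from h import *
go((.54,-.31,.17),None)
c,M=cam('scene');save(c,'s4');P=cloud(c,M)
go((.54,-.31,.17),None)
cv2.imwrite('pics/s4z.png',cv2.resize(c['img'][70:300,60:440,::-1],None,fx=2.1,fy=2.1,interpolation=cv2.INTER_CUBIC))
# pan: grey blob fit from saved top & scene images
for n in ['top','scene']:
    d=np.load(f'pics/{n}0.npz');P=d['P'];img=d['img'].astype(int)
    m=(abs(P[...,2]-0.076)<0.005)&(P[...,0]>.42)&(P[...,0]<.65)&(P[...,1]<-.22)&(P[...,1]>-.42)
    m=cv2.morphologyEx(m.astype(np.uint8),cv2.MORPH_OPEN,np.ones((5,5)))
    nl,L,st,ce=cv2.connectedComponentsWithStats(m);i=1+np.argmax(st[1:,4])
    p=P[L==i];print(n,len(p),cv2.minEnclosingCircle((p[:,:2]*1000).astype(np.float32)),p.mean(0),p.min(0),p.max(0))
E
```

```text
shift [-8.71 26.93 -1.02] turn None pos [ 0.6675 -0.0573  0.1603] w 0.0371 F [ 0.17 -0.62 -5.47] t 18.05
shift [-8.61 26.96 -1.18] turn None pos [ 0.6665 -0.0569  0.1583] w 0.0375 F [ 0.74  0.7  -5.8 ] t 18.1
top 226 ((522.8890380859375, -309.86932373046875), 57.146026611328125) [ 0.5141781  -0.31094362  0.07495362] [ 0.48321871 -0.35843565  0.07105928] [ 0.55300498 -0.26062406  0.080626  ]
scene 458 ((537.466552734375, -294.35223388671875), 62.409461975097656) [ 0.53877453 -0.29548111  0.07662597] [ 0.49439459 -0.3519638   0.0711423 ] [ 0.59093534 -0.23674065  0.0807725 ]
```

View pics/s4z.png

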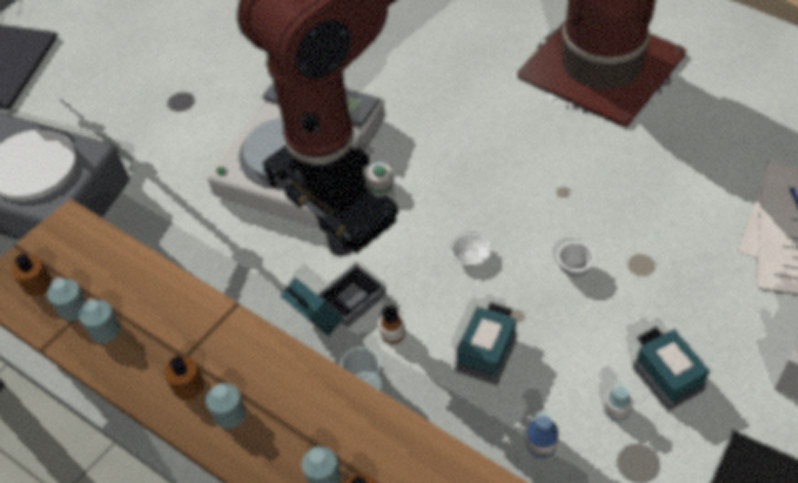

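The cylinder is held, the tray is empty and the lid stays open. I'll locate the pan by its colour, cast onto z = 0.076.

```bash
python3 - <<'E'
from h import *
c,M=cam('top');K=np.array(c['camera_matrix'])
img=np.load('pics/top0.npz')['img']
crop=img[195:275,365:450]
hsv=cv2.cvtColor(crop,cv2.COLOR_RGB2HSV)
print(hsv[40,41],hsv[15,10],crop[40,41],crop[40,8],crop[41,70])
b=cv2.medianBlur(crop,5).astype(int)
m=((b[...,2]-b[...,0])>2).astype(np.uint8)
m=cv2.morphologyEx(m,cv2.MORPH_OPEN,np.ones((5,5)))
nl,L,st,ce=cv2.connectedComponentsWithStats(m);i=1+np.argmax(st[1:,4]);print(st[i],ce[i])
cn=max(cv2.findContours((L==i).astype(np.uint8),0,1)[0],key=len);e=cv2.fitEllipse(cn);print(e)
u,v=e[0][0]+365,e[0][1]+195
d=M[:3,:3]@[(u-K[0,2])/K[0,0],(v-K[1,2])/K[1,1],1];o=M[:3,3]
print('pan',o+d*(.076-o[2])/d[2])
cv2.imwrite('pics/pan.png',cv2.resize(np.hstack([crop[:,:,::-1],cv2.merge([m*255]*3)]),None,fx=4,fy=4))
E
```

```text
[ 86  12 149] [ 33  24 118] [142 149 148] [89 84 79] [188 180 167]
[  23   20   40   40 1235] [42.50850202 39.28987854]
((42.51283264160156, 39.32176971435547), (37.7547492980957, 39.90549850463867), 130.99871826171875)
pan [ 0.52598929 -0.2977495   0.076     ]
```

View pics/pan.png

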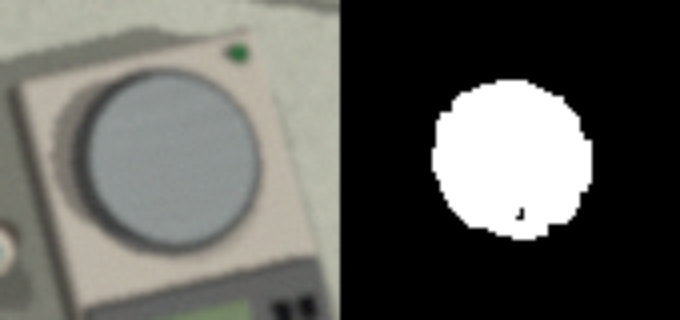

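```bash
python3 - <<'E'
from h import *
go((.526,-.298,.158))
E
```

```text
shift [-10.12  26.    -0.08] turn None pos [ 0.6659 -0.0566  0.1571] w 0.0374 F [ 0.02 -0.22 -5.14] t 18.15
```

Request:
drive_tool(commands="0.7 -1 2 0 0; 0.7 -2 5 0 0; 0.7 -3.3 8.5 0 0; 0.7 -4.8 12.3 0 0; 0.7 -6.3 16.1 0 0; 0.7 -7.8 20 0 0; 0.7 -9 23 0 0; 0.7 -9.7 25 0 0; 0.7 -10.1 26 0 0; 0.7 -10.1 26 0 0")

```text
t: 18.98
position: [0.5243, -0.3008, 0.1571]
orientation: [0.0, 0.997, -0.079, -0.001]
force: [-0.1, -0.7, -4.2]
gripper_width: 0.0373
```

Request:
drive_tool(commands="0.7 0 0 0 0; 0.7 0 0 0 0; 0.7 0 0 0 0; 0.7 0 0 0 0")

```text
t: 19.32
position: [0.5278, -0.2968, 0.1577]
orientation: [-0.0, 0.997, -0.076, -0.0]
force: [-0.5, 0.2, -4.3]
gripper_width: 0.0372
```

```bash
python3 - <<'E'
from h import *
go((.526,-.298,.105))
c,M=cam('wrist');save(c,'w8')
c,M=cam('scene')
cv2.imwrite('pics/s5z.png',cv2.resize(c['img'][70:300,60:440,::-1],None,fx=2.1,fy=2.1,interpolation=cv2.INTER_CUBIC))
E
```

```text
shift [-0.16  0.14  5.27] turn None pos [ 0.5278 -0.2968  0.1577] w 0.0372 F [-0.54  0.22 -4.3 ] t 19.32
```

View pics/w8.png

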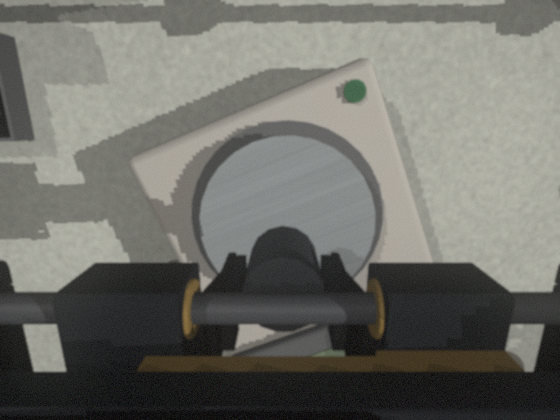

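View pics/s5z.png

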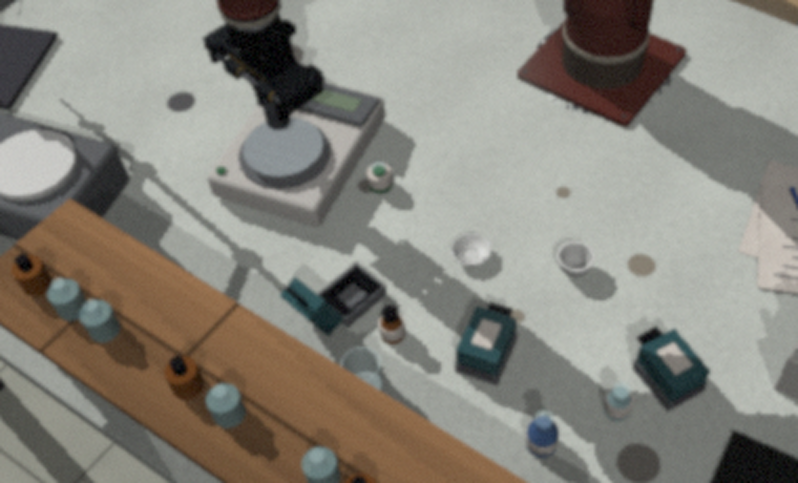

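The wrist view shows the pan's face centred at about (288,212) with the cylinder held upright; I'll cross-check that position.

```bash
python3 - <<'E'
from h import *
c,M=cam('wrist');K=np.array(c['camera_matrix']);o=M[:3,3]
for u,v in [(199,212),(377,212),(288,135)]:
    d=M[:3,:3]@[(u-K[0,2])/K[0,0],(v-K[1,2])/K[1,1],1]
    print((o+d*(.076-o[2])/d[2]).round(4))
go((.526,-.298,.105))
E
```

```text
[ 0.547 -0.238  0.076]
[ 0.527  -0.3669  0.076 ]
[ 0.5913 -0.3107  0.076 ]
shift [-0.12  0.05  5.3 ] turn None pos [ 0.5273 -0.2977  0.158 ] w 0.0374 F [-0.13 -0.6  -4.53] t 19.47
```

Both views agree on about (0.527, −0.298). I'll lower to 3 mm above the pan, then creep.

Request:
drive_tool(commands="0.7 0 0 1 0; 0.7 0 0 2 0; 0.7 0 0 3 0; 0.7 0 0 4 0; 0.7 0 0 4.7 0; 0.7 0 0 5 0; 0.7 0 0 5.2 0; 0.7 0 0 5.2 0; 0.7 0 0 5.2 0; 0.7 0 0 5.2 0")

```text
t: 20.3
position: [0.5272, -0.2986, 0.1066]
orientation: [0.0, 0.997, -0.077, 0.0]
force: [0.6, -0.2, -4.5]
gripper_width: 0.0374
```

Request:
drive_tool(commands="0.7 0 0 0.05 0; 0.7 0 0 0.1 0; 0.7 0 0 0.15 0; 0.7 0 0 0.2 0; 0.7 0 0 0.25 0; 0.7 0 0 0.25 0; 0.7 0 0 0.25 0")

```text
t: 20.88
position: [0.5269, -0.2984, 0.1035]
orientation: [0.0, 0.997, -0.077, -0.0]
force: [-0.2, 0.6, -4.5]
gripper_width: 0.0376
```

Request:
drive_tool(commands="0.7 0 0 0.05 0; 0.7 0 0 0.1 0; 0.7 0 0 0.15 0; 0.7 0 0 0.2 0; 0.7 0 0 0.25 0; 0.7 0 0 0.25 0; 0.7 0 0 0.25 0")

```text
t: 21.47
position: [0.5269, -0.2984, 0.1011]
orientation: [-0.0, 0.997, -0.077, -0.0]
force: [0.2, 1.2, -3.3]
gripper_width: 0.0375
```

Request:
drive_tool(commands="0.7 0 0 0.05 0; 0.7 0 0 0.1 0; 0.7 0 0 0.15 0; 0.7 0 0 0.2 0; 0.7 0 0 0.2 0; 0.7 0 0 0.2 0")

```text
t: 21.97
position: [0.527, -0.2984, 0.0992]
orientation: [-0.0, 0.997, -0.077, 0.0]
force: [-1.5, 1.3, 0.7]
gripper_width: 0.0375
```

The pan now carries nearly all the weight, so I'll release gently and withdraw upward.

Request:
drive_tool(commands="0.5 0 0 0 0; 0.5 0 0 0 0; 0.4 0 0 0 0; 0.4 0 0 0 0; 0.4 0 0 0 0; 0.4 0 0 -1 0; 0.4 0 0 -3 0; 0.4 0 0 -6 0; 0.4 0 0 -9 0; 0.4 0 0 -9 0")

```text
t: 22.8
position: [0.529, -0.3005, 0.1955]
orientation: [0.001, 0.997, -0.077, 0.004]
force: [0.6, -1.1, -0.7]
gripper_width: 0.0523
```

Request:
drive_tool(commands="0.4 -5 0 -2 0; 0.4 -8 0 -2 0; 0.4 -8 0 -2 0; 0.4 -8 0 -2 0; 0.4 -8 0 -2 0; 0.4 -8 0 -2 0")

```text
t: 23.3
position: [0.4488, -0.2858, 0.2093]
orientation: [0.0, 0.997, -0.077, 0.0]
force: [1.1, 0.4, -0.5]
gripper_width: 0.0521
```

```bash
python3 - <<'E'
from h import *
go((.526,-.298,.105))
c,M=cam('wrist');P=cloud(c,M);save(c,'w9')
k=(P[...,2]>.11)&(P[...,2]<.135)&(np.hypot(P[...,0]-.527,P[...,1]+.298)<.05)
p=P[k];print('cyl',len(p),np.median(p,0) if len(p) else 0)
c,M=cam('scene')
cv2.imwrite('pics/s6z.png',cv2.resize(c['img'][70:300,60:440,::-1],None,fx=2.1,fy=2.1,interpolation=cv2.INTER_CUBIC))
c,M=cam('top');P=cloud(c,M);hsv=cv2.cvtColor(c['img'],cv2.COLOR_RGB2HSV);save(c,'top9')
P0=np.load('pics/top0.npz')['P']
boxes={'case1':((.5203,.412),.05,(.054,.07)),'case2':((.6332,.1715),.05,(.054,.07))}
for n,(ctr,r,(a,b)) in boxes.items():
    for Q in (P0,P):
        k=(Q[...,2]>a)&(Q[...,2]<b)&(np.hypot(Q[...,0]-ctr[0],Q[...,1]-ctr[1])<r)
        print(n,cv2.minAreaRect((Q[k][:,:2]*1000).astype(np.float32)))
for n,x,y in [('amber',.675,.031),('clear',.601,.374),('blue',.705,.312),('green',.452,-.165),('beaker',.76,.05)]:
    for Q in (P0,P):
        k=(Q[...,2]>.02)&(Q[...,2]<.09)&(np.hypot(Q[...,0]-x,Q[...,1]-y)<.035); print(n,k.sum(),np.median(Q[k],0).round(4))
E
```

```text
shift [ 7.81  0.02 10.44] turn None pos [ 0.4488 -0.2858  0.2093] w 0.0521 F [ 1.11  0.36 -0.5 ] t 23.3
cyl 2361 [ 0.52645033 -0.2985122   0.12167293]
case1 ((520.4013671875, 412.6665954589844), (82.40775299072266, 61.879215240478516), 65.07903289794922)
case1 ((517.5148315429688, 412.1422119140625), (81.3741226196289, 61.845115661621094), 65.64451599121094)
case2 ((633.0214233398438, 172.33480834960938), (81.66853332519531, 61.68632125854492), 13.702235221862793)
case2 ((630.9534912109375, 171.50633239746094), (81.46534729003906, 61.916526794433594), 12.82882308959961)
amber 118 [0.6745 0.0362 0.0393]
amber 118 [0.6742 0.0362 0.0404]
clear 125 [0.5995 0.3723 0.0389]
clear 125 [0.6006 0.3722 0.0391]
blue 164 [0.7006 0.3113 0.0484]
blue 162 [0.7009 0.3121 0.0474]
green 139 [ 0.4538 -0.1571  0.0349]
green 141 [ 0.4539 -0.1571  0.035 ]
beaker 103 [0.7567 0.0473 0.0507]
beaker 106 [0.7567 0.0472 0.0527]
```

View pics/w9.png

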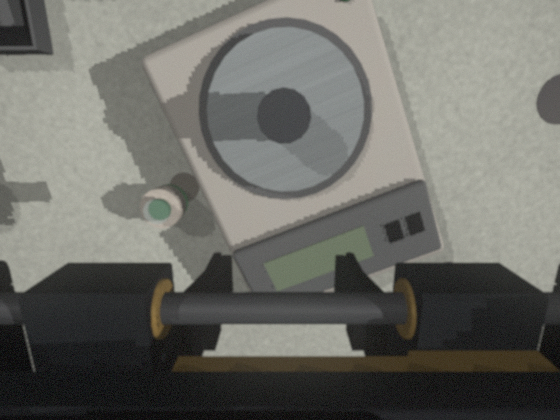

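View pics/s6z.png

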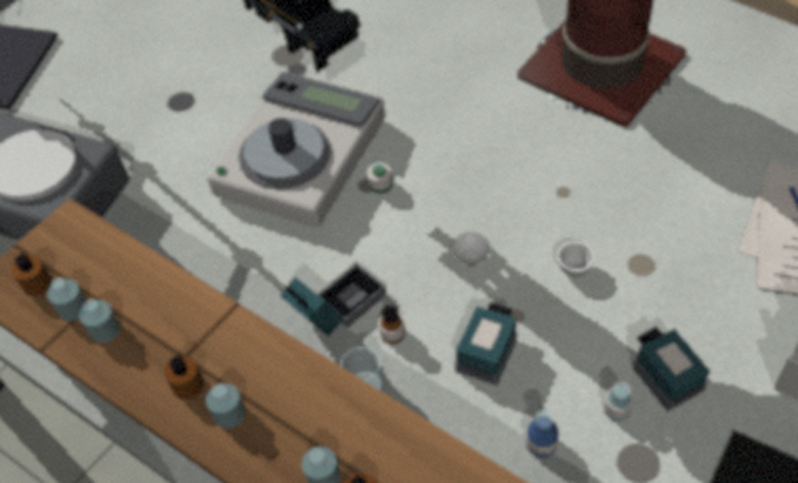

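The cylinder stands upright in the middle of the pan, at (285,115) in the wrist view. Case 3 is open, cases 1 and 2 are shut, the bystanders haven't moved, and the gripper is clear. Handing in.

```bash
python3 - <<'E'
from h import *
print(ticket.job_done())
E
```

```text
the job is handed in; nothing more can be done
None
```

The brass cylinder was in case 3, and it now stands upright at the centre of the balance pan. I handed the job in at about 23 s; no verdict was reported.

**Hefting:** Cases 1 and 2 each read about 3.4 N, and case 3 about 5.1–6.3 N. I set each case back where it stood before going on. I then opened case 3 by its tab to about 1.7 rad, let the lid fall back, and lowered the cylinder onto the pan until the pan carried its weight.

**Last checks:**
- **Cylinder:** Its top is at z = 0.122, within about 1 mm of the pan centre, and nothing else is on the pan.
- **Cases:** Cases 1 and 2 are shut and within about 3 mm of their starting positions. Case 3 moved about 2 mm when I gripped it.
- **Bystanders:** The bottles, jar and beaker measured within about 1 mm of where they were. I checked the dish, mortar and rack only by eye in the pictures.
- **Gripper:** It is clear of everything.

**Less certain:** The wrist force was noisy by about 0.7 N. The held cylinder read 4.2–5.8 N at different moments, against an expected 4.3–4.8 N, settling to 4.3–4.5 N over the pan. I could not measure the force on the pan itself.

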